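# Close the tilted tumbler barrel

### The arm

A 7-joint arm with a two-finger parallel gripper is mounted at the origin on a cart in front of the work surface, level with it; the furniture and walls round the work are solid. World frame = base frame: x ahead of the robot, y to its left, z up, the work surface at z = 0. Lengths are in m, angles in rad, forces in N, time in s.
With the tool pointing down it reaches from about 0.425 to 0.875 m from the base axis. Payload 4.7 kg.
Tool frame: the origin (TCP) lies midway between the tips of the shut fingers; the grasp point (between the pads) lies 19 mm behind it; z points along the fingers, y is the line along which they close (so a half turn about z gives the same grasp; the last joint's range is limited). The gripper opens to 87 mm and grips with 3 to 60 N. Pads are 19 mm wide; open, the fingers measure 117 mm over their backs; the gripper's body (75 mm by 190 mm) begins 51 mm behind the grasp point.
Start: joints at [-1.257, 0.321, -0.07, 1.45, 0.023, 1.371, -0.057], TCP at [0.192, 0.621, 0.223] pointing down, gripper open.
Joint ranges: [-2.86, 2.86], [-0.3, 2.09], [-1.38, 1.24], [0.06, 2.45], [-1.56, 4.7], [0.09, 2.05], [-2.69, 2.69]. Speed limits (rad/s): [2.57, 2.57, 3.14, 3.14, 3.14, 3.14, 3.14].

### API

Orientations are given as a rotation vector (axis times angle).
In Python, from bench import robot gives the robot as it stands.
- The arm moves only by the shell command python3 -m crank 'ROWS' [FORCE]. ROWS is JSON, a list of rows, each a list of 7 numbers: the shift along the tool's x, y, z in m, then the turn, a rotation vector about the tool's x, y, z in degrees, then the opening, from -1 (shut) to 1 (fully open). A call has exactly 10 rows; each row shifts and turns the commanded pose from where the row before left it, along the tool's axes as they then stand; what a row does not reach is not made up. A row lasts 1/12 s, in which the tool goes at most 41.7 mm and 7.16 degrees, less where a joint would pass 70% of its speed; a pose out of reach is approached as far as the arm can. A call is refused whole if a number of a shift passes 0.0417 or a number of a turn 7.16, either way. A call with a gripper value outside its range is refused whole. The fingers move at their own pace and stop on an object; FORCE is the grip in N (left out, the last holds). Time passes only in rows, so rows that do not move let the fingers close, or fill a call up. It gives the time, the measured TCP pose, the force, the opening and the grip force at its end, in the units of the state.
- robot.read_state(): the state, without advancing time (a new reading comes with each control period).
- robot.grab_frame(name): name is "scene" or "top" or "wrist"; returns the picture (400x640x3 uint8, red, green, blue); there is no depth.
- robot.camera_info(name): a dict with "fov_y" (degrees; the focal length in pixels is half the picture's height over the tangent of half this angle, whatever the lens; pixels are square), "cx", "cy" (the principal point, pixels), "world_from_camera" (4x4, takes a point from camera to world coordinates). Camera axes: x right, y down, z forward; pixel columns grow to the right and rows downward; lengths in m; the calibration is good to about 2 mm. A picture is of the moment at which its call begins: read the wrist's pose just before it. camera_info takes no time and is no camera call; for the wrist camera it gives the pose at the moment of the call.
- robot.job_done(): hands the job in; it is judged then, once.
The state is a dict: "time": time; "joint_pos": joint angles; "joint_velocities": joint speeds; "joint_efforts": joint torques, N m; "ee_pos": TCP position; "ee_rot": TCP orientation; "force": force on the tool from outside, world axes, zero at the start; "moment": the same for the moment, N m; "grip_width": opening from 0.0 (shut) to 1.0 (fully open); "grip_force": force on a finger pad.
Only numpy, scipy, OpenCV 4.12 (cv2) and the standard library are available. Lean on these libraries where they do the work, as an engineer would, in place of code of your own. Each camera call takes 0.05 s, during which the arm holds its last target. There are 200 camera calls.

### The job

The castings are loaded: close the tumbler. Set the loose lid on the open mouth of the barrel, leaving the barrel tilted as it is, and press the lid home past its stiff seal until the flange lies flat against the rim all round, firmly but without forcing it once it bottoms, then let go. Leave the tin, the bottle and the bur block where they stand.

Things in the scene. Friction and masses are not known exactly. Their poses are not given: they have to be found in the camera images.
- tumbler_stand: grey steel stand fixed to the bench: foot plate 150 x 150 x 12 mm with two upright cheeks (outer faces 144 mm apart, tops 123 mm high) that carry the barrel between them on a pivot 95 mm above the bench. Origin: centre of the foot plate's underside. x points away from the side to which the barrel leans, y along the pivot, z up. A round black clamp knob stands out to 91 mm on the -y side.
- barrel (a joint): tilt of the barrel about its clamped stiff pivot, rad: 0 is upright, positive leans the open mouth towards the stand's -x side (about to the left, seen from the robot). It starts between 0.38 and 0.70 and is to stay as it is.
- barrel_mouth (a point): centre of the open mouth of the aluminium barrel, in the plane of the rim; z points out of the mouth along the barrel's axis. Barrel: outer diameter 106, bore 94, wall 6, 110 mm long, this point lying 60 mm from the pivot along the axis.
- seal_start (a point): centre of the top of the black sealing ring (inner diameter 77) in the bore before closing, 9 mm under the rim; fixed in the barrel. The lid's plug meets the ring with the flange still 5 mm proud, and must push it 5 mm deeper along the axis against about 7 N of friction. The ring stays where it is pushed; at home the flange bears on the rim itself.
- lid: loose round lid, 0.25 kg nominal, lying on the bench plug down. Origin: centre of the plug's underside, z up through the grip. From below: plug diameter 90, 14 mm deep, its lower edge chamfered 3.5 mm; aluminium flange diameter 106, from z = 14 to 19 mm; black upright bar grip on top, 52 mm long along x, 12 mm thick along y, from z = 19 to 47 mm.
- lid_seat (a point): centre of the underside of the lid's flange, 14 mm above the lid's origin; when the lid is home it coincides with barrel_mouth, z axes parallel. Turning of the lid about the axis does not matter.
- flux_tin: bystander: round tin, 46 mm across, 33 mm high; origin at the centre of its underside
- oil_bottle: bystander: dropper bottle, 30 mm across, 99 mm high; origin at the centre of its underside
- bur_block: bystander: wooden block 46 x 86 mm stuck with steel burs, 54 mm high; origin at the centre of its underside
Mind the look-alikes: they are no part of the job. Several things look just like the lid: the one meant starts farthest to the robot's left.

How it is judged:
By the outcome, as a careful person would: the job done as asked, in the order asked, and still so for the second after the job is handed in, with the robot touching nothing.
It also fails if it takes over 48 s, if anything falls off the work surface, if the arm or the gripper's body presses on something with over 40 N, if the wrist force passes 120 N, or if a joint passes its speed limit or range.

## Working session

There is one attempt and no reset: what is moved stays moved. The work goes in short steps, Python scripts to look and compute and a shell command to move; the robot and the scene stay as the last step left them, time stands still between calls to the robot, and variables do not carry over. Pictures are saved under pics/ and viewed, at most 10 in all, crops included, and the job is handed in when it is done.

```bash
mkdir -p pics; python3 - <<'E'
from bench import robot
import cv2,numpy as np
for n in("scene","top"):
    cv2.imwrite(f"pics/{n}0.png",robot.grab_frame(n)[:,:,::-1])
    i=robot.camera_info(n);print(n,i["fov_y"],i["cx"],i["cy"],np.round(i["world_from_camera"],3).tolist())
s=robot.read_state();print({k:np.round(v,3).tolist() for k,v in s.items()})
E
```

```text
scene 42.00618708643029 305.46107832692456 194.74733902724216 [[0.802, -0.441, 0.403, 0.03], [-0.597, -0.604, 0.528, -0.883], [0.011, -0.664, -0.747, 1.165], [0.0, 0.0, 0.0, 1.0]]
top 55.029971863835904 321.60111198328934 200.00590539142755 [[0.028, -0.992, 0.126, 0.435], [-1.0, -0.027, 0.008, -0.115], [-0.005, -0.126, -0.992, 1.298], [0.0, 0.0, 0.0, 1.0]]
{'time': 0.1, 'joint_pos': [-1.257, 0.322, -0.07, 1.452, 0.023, 1.371, -0.057], 'joint_velocities': [-0.002, -0.002, 0.001, -0.003, -0.0, -0.0, 0.0], 'joint_efforts': [-0.001, -49.257, -0.406, -31.339, -0.064, 0.04, 0.0], 'ee_pos': [0.192, 0.621, 0.222], 'ee_rot': [-0.469, -3.106, 0.003], 'force': [0.738, -0.322, -0.14], 'moment': [0.011, -0.014, 0.011], 'grip_force': 0.0, 'grip_width': 0.999}
```

View pics/top0.png

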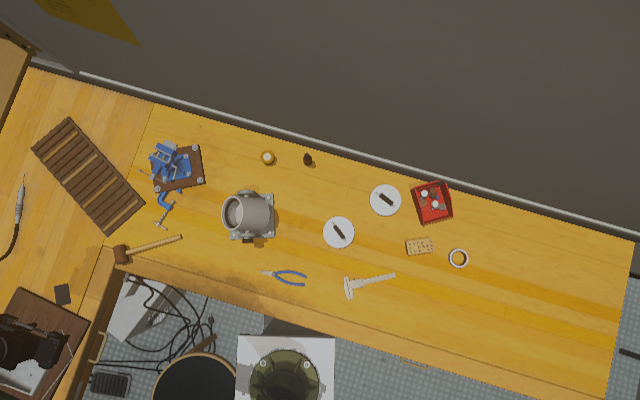

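View pics/scene0.png

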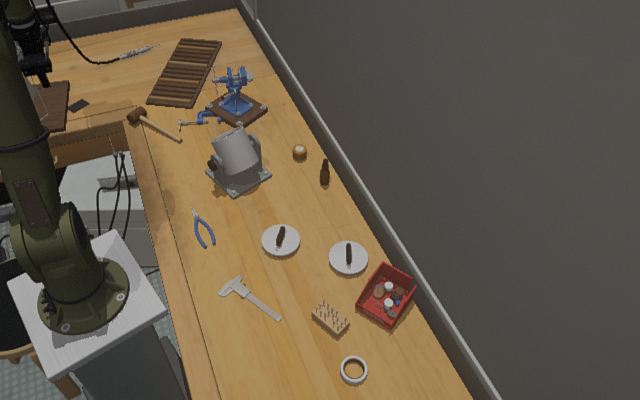

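The top picture shows two lid look-alikes, at about (338,232) and (385,200), plus a ring at (458,258) that has no grip. In the scene picture the two lids are at (281,240) and (348,258). The robot's left is image left in the top view, so the lid meant should be (338,232). I'll confirm it in one enlarged crop, with the tumbler beside it.

```bash
cat > h.py <<'E'
from bench import robot
import cv2,numpy as np
from scipy.spatial.transform import Rotation as R
def ray(n,uv,info=None):
    i=info or robot.camera_info(n);f=200/np.tan(np.radians(i["fov_y"])/2);T=np.array(i["world_from_camera"])
    d=T[:3,:3]@np.array([(uv[0]-i["cx"])/f,(uv[1]-i["cy"])/f,1]);return T[:3,3],d
def onz(n,uv,z,info=None):
    o,d=ray(n,uv,info);return o+d*(z-o[2])/d[2]
def proj(n,P,info=None):
    i=info or robot.camera_info(n);f=200/np.tan(np.radians(i["fov_y"])/2);T=np.array(i["world_from_camera"])
    c=(np.atleast_2d(P)-T[:3,3])@T[:3,:3];return c[:,:2]/c[:,2:]*f+[i["cx"],i["cy"]]
E
python3 - <<'E'
from h import *
for uv in((338,232),(385,200)): print("top",uv,onz("top",uv,.019).round(3))
for uv in((281,240),(348,258)): print("scene",uv,onz("scene",uv,.019).round(3))
t=cv2.imread("pics/top0.png");s=cv2.imread("pics/scene0.png")
a=cv2.resize(t[150:270,210:410],None,fx=4,fy=4,interpolation=2)[:480,:800]
b=cv2.resize(s[115:275,195:375],None,fx=3.75,fy=3.75,interpolation=2)
cv2.imwrite("pics/ctop.png",a);cv2.imwrite("pics/cscene.png",b[:600])
E
```

```text
top (338, 232) [ 0.492 -0.161  0.019]
top (385, 200) [ 0.603 -0.317  0.019]
scene (281, 240) [ 0.496 -0.167  0.019]
scene (348, 258) [ 0.605 -0.321  0.019]
```

View pics/ctop.png

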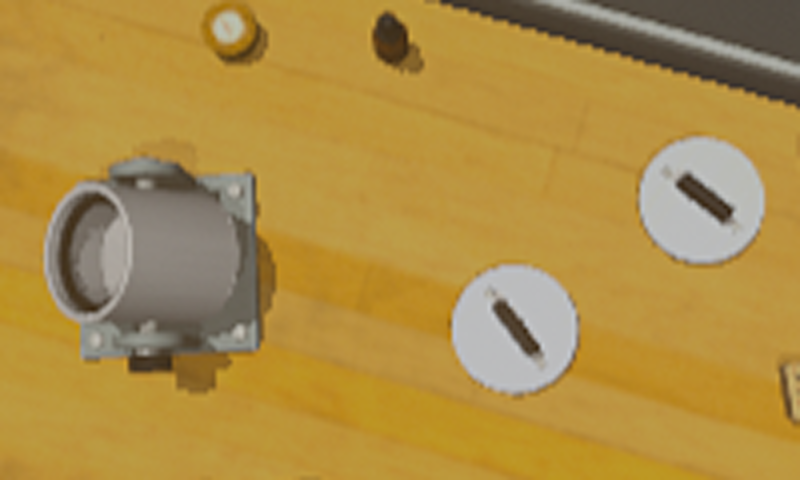

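View pics/cscene.png

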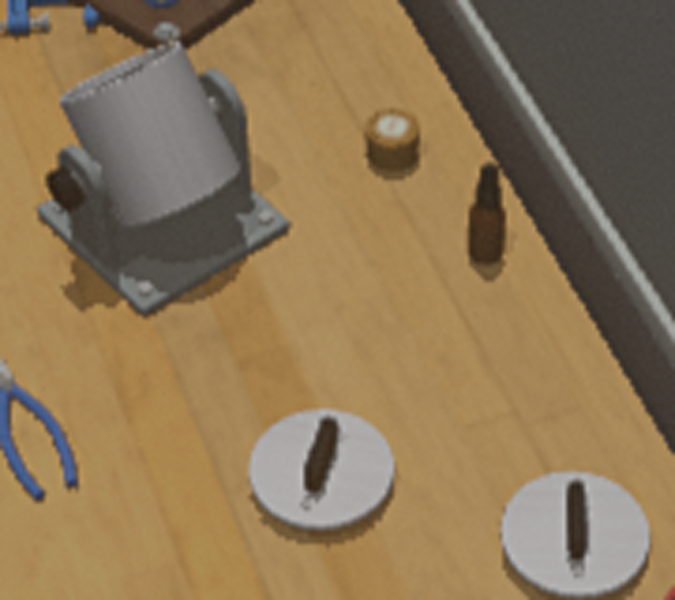

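The crop confirms the candidates. Lid A is at (338.75,232.25) in the top view and lid B at (386,200). A is farther to the robot's left (y≈-0.16 against -0.32), so A is the lid meant. I'll fit the stand pose and tilt from plate corners and rim points, and work out the grasp.

```bash
cat >> h.py <<'E'
def stand(p):
    x,y,a,t=p
    Rs=R.from_euler("z",a).as_matrix();o=np.array([x,y,0])
    ax=Rs@[-np.sin(t),0,np.cos(t)]
    return o,Rs,ax,o+[0,0,.095]+.06*ax
E
python3 - <<'E'
from h import *
from scipy.optimize import least_squares
T=lambda u,v:(210+(u+.5)/4-.5,150+(v+.5)/4-.5)
S=lambda u,v:(195+(u+.5)/3.75-.5,115+(v+.5)/3.75-.5)
P=[.075,.075,.012];Q=[.075,-.075,.012];M=[-.075,-.075,.012]
def res(p):
    o,Rs,ax,m=stand(p);w=lambda l:o+Rs@l;e=Rs@[0,.053,0]
    pt=proj("top",[w(P),w(Q),w(M),m,m+e,m-e]);ps=proj("scene",[w(P),w(Q),w(M),m])
    it=[T(255,173),T(258,345),T(82,358),T(88,251),T(97,181),T(82,321)]
    js=[S(289,225),S(148,303),S(40,210),S(121,71)]
    return np.r_[(pt-it).ravel(),(ps-js).ravel()]
r=least_squares(res,[.55,.1,-1.57,.5]);print("stand",r.x.round(4),"res px",r.fun.round(1))
o,Rs,ax,m=stand(r.x);print("mouth",m.round(4),"axis",ax.round(3))
np.save("stand.npy",r.x)
a,b=onz("top",T(490,290),.019),onz("top",T(545,365),.019)
c=onz("top",T(515,329),.0165);d=(b-a)[:2];print("lid",c.round(4),"top; scene",onz("scene",S(322,468),.019).round(4),"grip dir deg",np.degrees(np.arctan2(d[1],d[0])))
s=robot.read_state();Rt=R.from_rotvec(s["ee_rot"]).as_matrix();print("tool axes (cols)\n",Rt.round(3))
i=robot.camera_info("wrist");W=np.array(i["world_from_camera"]);print("cam in tool",(Rt.T@(W[:3,3]-s["ee_pos"])).round(3),(Rt.T@W[:3,:3]).round(2).tolist(),i["fov_y"])
E
```

```text
stand [ 0.541   0.1289 -1.4999  0.6588] res px [ 0.2 -0.9  0.7  0.5 -0.2 -0.8  0.2 -0.6 -2.3 -0.4  1.9 -0.6  0.7 -0.6
 -1.7  2.3 -1.3 -0.8  0.   0.4]
mouth [0.5384 0.1656 0.1424] axis [-0.043  0.611  0.791]
lid [ 0.4924 -0.1628  0.0165] top; scene [ 0.4956 -0.1643  0.019 ] grip dir deg -142.28518381622877
tool axes (cols)
 [[-0.955  0.295 -0.   ]
 [ 0.295  0.955 -0.002]
 [-0.    -0.002 -1.   ]]
cam in tool [ 0.084 -0.    -0.163] [[0.0, -0.95, -0.31], [1.0, 0.0, 0.0], [-0.0, -0.31, 0.95]] 65.55158152671352
```

```bash
python3 -m crank '[[0,0,-0.03,0,0,0,1],[0,0,-0.03,0,0,0,1],[-0.025,-0.02,0,0,0,0,1],[-0.025,-0.02,0,0,0,0,1],[-0.025,-0.02,0,0,0,0,1],[-0.025,-0.02,0,0,0,0,1],[-0.025,-0.02,0,0,0,0,1],[-0.025,-0.02,0,0,0,0,1],[-0.025,-0.02,0,0,0,0,1],[-0.025,-0.02,0,0,0,0,1]]'
python3 -m crank '[[-0.025,-0.02,0,0,0,0,1],[-0.025,-0.02,0,0,0,0,1],[-0.025,-0.02,0,0,0,0,1],[-0.025,-0.02,0,0,0,0,1],[-0.025,-0.02,0,0,0,0,1],[-0.025,-0.02,0,0,0,0,1],[-0.012,-0.027,0,0,0,0,1],[-0.012,-0.027,0,0,0,0,1],[-0.012,-0.027,0,0,0,0,1],[-0.012,-0.027,0,0,0,0,1]]'
```

```text
time: 0.93
ee_pos: [0.3364, 0.4074, 0.2822]
ee_rot: [-0.469, -3.106, 0.001]
force: [0.2, 0.3, -0.5]
grip_width: 1.002
grip_force: 0.0
time: 1.77
ee_pos: [0.4574, 0.1312, 0.2822]
ee_rot: [-0.469, -3.106, 0.0]
force: [0.5, -0.6, -0.6]
grip_width: 1.004
grip_force: 0.0
```

```bash
python3 -m crank '[[-0.012,-0.027,0.008,0,0,0,1],[-0.012,-0.027,0.008,0,0,0,1],[-0.012,-0.027,0.008,0,0,0,1],[-0.012,-0.027,0.008,0,0,0,1],[-0.012,-0.027,0.008,0,0,0,1],[-0.012,-0.027,0.008,0,0,0,1],[-0.012,-0.027,0.008,0,0,0,1],[-0.012,-0.027,0.008,0,0,0,1],[-0.012,-0.027,0.008,0,0,0,1],[-0.012,-0.027,0.008,0,0,0,1]]'
python3 -m crank '[[0,0,0,0,0,6.25,1],[0,0,0,0,0,6.25,1],[0,0,0,0,0,6.25,1],[0,0,0,0,0,6.25,1],[0,0,0,0,0,6.25,1],[0,0,0,0,0,6.25,1],[0,0,0,0,0,6.25,1],[0,0,0,0,0,6.25,1],[0,0,0,0,0,6.25,1],[0,0,0,0,0,6.25,1]]'
python3 -m crank '[[0,0,0,0,0,6.25,1],[0,0,0,0,0,6.25,1],[0,0,0,0,0,6.25,1],[0,0,0,0,0,6.25,1],[0,0,0,0,0,6.25,1],[0,0,0,0,0,6.25,1],[0,0,0,0,0,6.25,1],[0,0,0,0,0,6.25,1],[0,0,0,0,0,6.25,1],[0,0,0,0,0,6.25,1]]'
python3 - <<'E'
from h import *
i=robot.camera_info("wrist");s=robot.read_state();np.save("w1.npy",i,allow_pickle=True)
im=robot.grab_frame("wrist");cv2.imwrite("pics/w1.png",im[:,:,::-1])
print(np.round(s["joint_pos"],2),proj("wrist",[[.4935,-.163,.019]],i))
E
```

```text
time: 2.6
ee_pos: [0.4923, -0.1619, 0.202]
ee_rot: [0.469, 3.106, 0.001]
force: [0.5, 0.7, 0.3]
grip_width: 1.002
grip_force: 0.0
time: 3.43
ee_pos: [0.4922, -0.1605, 0.2022]
ee_rot: [-2.019, -2.406, 0.0]
force: [0.5, -0.8, 0.2]
grip_width: 0.998
grip_force: 0.0
time: 4.27
ee_pos: [0.4922, -0.1605, 0.2022]
ee_rot: [-2.974, -1.01, 0.001]
force: [-0.0, 1.0, 0.2]
grip_width: 0.998
grip_force: 0.0
[-0.5   0.05  0.79  1.83 -0.03  1.28 -0.61] [[317.76339961 181.06517136]]
```

View pics/w1.png

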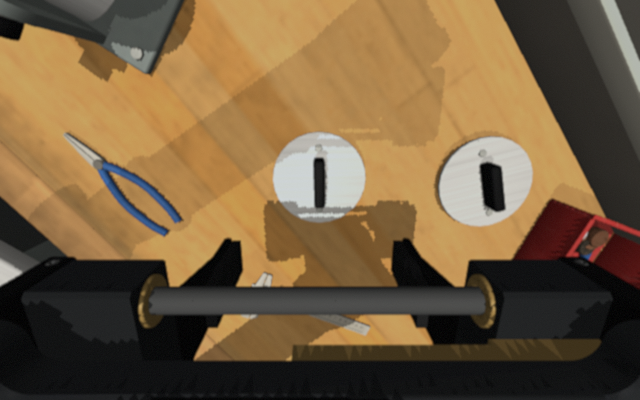

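The wrist picture shows the lid's disc centred at about (319.5,177), radius 46. Its grip stands upright at (320,182), straddled symmetrically by the fingers. The look-alike is at (486,182).

```bash
python3 - <<'E'
from h import *
i=np.load("w1.npy",allow_pickle=True).item();s=robot.read_state();Rt=R.from_rotvec(s["ee_rot"]).as_matrix()
for uv,z in(((319.5,177),.0175),((320,157),.047),((320,208),.047),((273,177),.019),((366,177),.019)):
    p=onz("wrist",uv,z,i);print(uv,p.round(4),"in tool",(Rt.T@(p-s["ee_pos"])).round(4))
im=cv2.imread("pics/w1.png")[100:250,240:400];m=(im.max(2)<60).astype(np.uint8);m[:35]=0;m[105:]=0;m[:,:55]=0;m[:,105:]=0
pts=cv2.findNonZero(m);r=cv2.minAreaRect(pts);print("grip rect",r[0][0]+240,r[0][1]+100,r[1:])
E
```

```text
(319.5, 177) [ 0.4982 -0.1619  0.0175] in tool [0.004  0.0048 0.1847]
(320, 157) [ 0.5204 -0.145   0.047 ] in tool [0.0319 0.0047 0.1552]
(320, 208) [ 0.4767 -0.1789  0.047 ] in tool [-0.0234  0.0053  0.1552]
(273, 177) [ 0.4661 -0.1197  0.019 ] in tool [ 0.004  -0.0482  0.1832]
(366, 177) [ 0.5308 -0.2036  0.019 ] in tool [0.0047 0.0577 0.1831]
grip rect 319.3418655395508 181.49100494384766 ((45.19487380981445, 9.865005493164062), 88.49256896972656)
```

```bash
python3 -m crank '[[0.004,0.0045,0.02,0,0,0,1],[0,0,0.025,0,0,0,1],[0,0,0.025,0,0,0,1],[0,0,0.025,0,0,0,1],[0,0,0.025,0,0,0,1],[0,0,0.02,0,0,0,1],[0,0,0.02,0,0,0,1],[0,0,0.013,0,0,0,1],[0,0,0.0065,0,0,0,1],[0,0,0,0,0,0,1]]'
python3 -m crank '[[0,0,0,0,0,0,-1],[0,0,0,0,0,0,-1],[0,0,0,0,0,0,-1],[0,0,0,0,0,0,-1],[0,0,0,0,0,0,-1],[0,0,0,0,0,0,-1],[0,0,0,0,0,0,-1],[0,0,0,0,0,0,-1],[0,0,0,0,0,0,-1],[0,0,0,0,0,0,-1]]' 45
```

```text
time: 5.15
ee_pos: [0.4974, -0.1615, 0.0218]
ee_rot: [-2.971, -1.019, 0.004]
force: [0.1, -0.0, -0.5]
grip_width: 1.001
grip_force: 0.0
time: 5.98
ee_pos: [0.4985, -0.1617, 0.023]
ee_rot: [-2.972, -1.018, 0.0]
force: [-1.0, -0.5, -0.8]
grip_width: 0.318
grip_force: 0.0
```

```bash
python3 -m crank '[[0,0,0,0,0,0,-1],[0,0,0,0,0,0,-1],[0,0,0,0,0,0,-1],[0,0,0,0,0,0,-1],[0,0,0,0,0,0,-1],[0,0,0,0,0,0,-1],[0,0,0,0,0,0,-1],[0,0,0,0,0,0,-1],[0,0,0,0,0,0,-1],[0,0,0,0,0,0,-1]]'
python3 - <<'E'
from h import *
s=robot.read_state();Rt=R.from_rotvec(s["ee_rot"]).as_matrix()
p=np.load("stand.npy");o,Rs,ax,m=stand(p)
# target with lid seat; minimal tilt from y kept, several yaws
g=s["ee_pos"]
h=g[2]-.014   # TCP above lid seat
for yaw in(0,35):
    Ra=R.from_euler("z",yaw,degrees=True).as_matrix()@Rt
    v=np.cross(Ra[:,2],-ax);ang=np.arcsin(np.linalg.norm(v));Q=R.from_rotvec(v/np.linalg.norm(v)*ang).as_matrix()
    Rg=Q@Ra
    for off in(.10,.06): print(yaw,off,"TCP",(m+ax*(h+off)).round(4),"tilt",np.degrees(ang).round(2),"axis in tool",(Ra.T@v/np.linalg.norm(v)).round(3))
E
```

```text
time: 6.82
ee_pos: [0.4986, -0.1617, 0.023]
ee_rot: [2.972, 1.018, 0.0]
force: [-0.0, 1.0, -0.4]
grip_width: 0.132
grip_force: 45.0
0 0.1 TCP [0.5337 0.2321 0.2286] tilt 37.74 axis in tool [-0.831 -0.556 -0.   ]
0 0.06 TCP [0.5354 0.2077 0.197 ] tilt 37.74 axis in tool [-0.831 -0.556 -0.   ]
35 0.1 TCP [0.5337 0.2321 0.2286] tilt 37.75 axis in tool [-0.362 -0.932 -0.   ]
35 0.06 TCP [0.5354 0.2077 0.197 ] tilt 37.75 axis in tool [-0.362 -0.932 -0.   ]
```

```bash
python3 -m crank '[[0,0,-0.01,0,0,0,-1],[0,0,-0.03,0,0,-3.9,-1],[0,0,-0.041,0,0,-3.9,-1],[0,0,-0.041,0,0,-3.9,-1],[0,0,-0.041,0,0,-3.9,-1],[0,0,-0.041,0,0,-3.9,-1],[0,0,-0.041,0,0,-3.9,-1],[0,0,-0.041,0,0,-3.9,-1],[0,0,-0.041,0,0,-3.9,-1],[0,0,-0.03,0,0,-3.9,-1]]'
python3 -m crank '[[0.015,-0.004,-0.01,0,0,0,-1],[0.024,-0.007,-0.01,0,0,0,-1],[0.024,-0.007,0,0,0,0,-1],[0.024,-0.007,0,0,0,0,-1],[0.024,-0.007,0,0,0,0,-1],[0.024,-0.007,0,0,0,0,-1],[0.024,-0.007,0,0,0,0,-1],[0.024,-0.007,0,0,0,0,-1],[0.015,-0.004,0,0,0,0,-1],[0,0,0,0,0,0,-1]]'
python3 - <<'E'
from h import *
i=robot.camera_info("wrist");s=robot.read_state();np.save("w2.npy",i,allow_pickle=True)
im=robot.grab_frame("wrist");cv2.imwrite("pics/w2.png",im[:,:,::-1])
o,Rs,ax,m=stand(np.load("stand.npy"));print(np.round(s["joint_pos"],2),proj("wrist",[m,o],i))
E
```

```text
time: 7.65
ee_pos: [0.4986, -0.1629, 0.3845]
ee_rot: [2.522, 1.868, 0.006]
force: [0.6, -0.4, -1.3]
grip_width: 0.133
grip_force: 45.0
time: 8.48
ee_pos: [0.5019, 0.0485, 0.3999]
ee_rot: [-2.52, -1.874, -0.001]
force: [-0.3, 1.8, -1.9]
grip_width: 0.133
grip_force: 45.0
[-0.69 -0.04  0.53  1.5   0.02  1.67 -0.45] [[316.18203463  70.40090496]
 [323.69984244 100.1683894 ]]
```

View pics/w2.png

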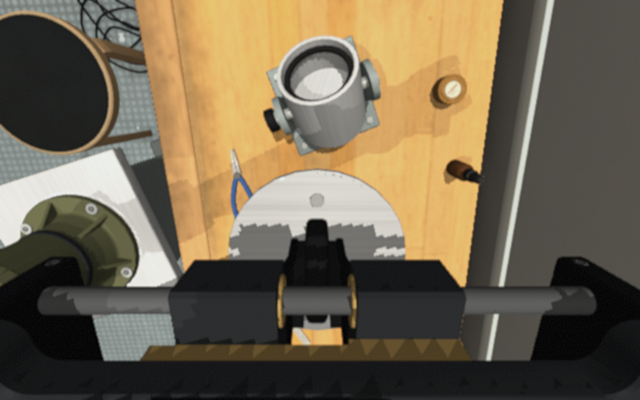

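The wrist picture shows the lid held square (disc centre about (317,255)) and the mouth at about (318,71). The tin at (449,90) and the bottle at (463,170) stand clear. I'll overlay the fitted model on an enlarged crop of the stand.

```bash
python3 - <<'E'
from h import *
i=np.load("w2.npy",allow_pickle=True).item();o,Rs,ax,m=stand(np.load("stand.npy"))
im=cv2.imread("pics/w2.png")[20:165,255:400];k=4;b=cv2.resize(im,None,fx=k,fy=k,interpolation=2)
th=np.linspace(0,2*np.pi,48,endpoint=False);e1=Rs@[0,1,0];e2=np.cross(ax,e1)
for r in(.053,.047):
    for q in proj("wrist",m+r*(np.outer(np.cos(th),e1)+np.outer(np.sin(th),e2)),i): cv2.circle(b,tuple(int(x) for x in ((q-[255,20]+.5)*k-.5).round()),1,(0,0,255),-1)
for x,y in((1,1),(1,-1),(-1,-1),(-1,1)):
    q=proj("wrist",[o+Rs@[.075*x,.075*y,.012]],i)[0];cv2.circle(b,tuple(int(x) for x in ((q-[255,20]+.5)*k-.5).round()),2,(0,255,0),-1)
cv2.imwrite("pics/w2c.png",b)
E
```

```text
(no output)
```

View pics/w2c.png

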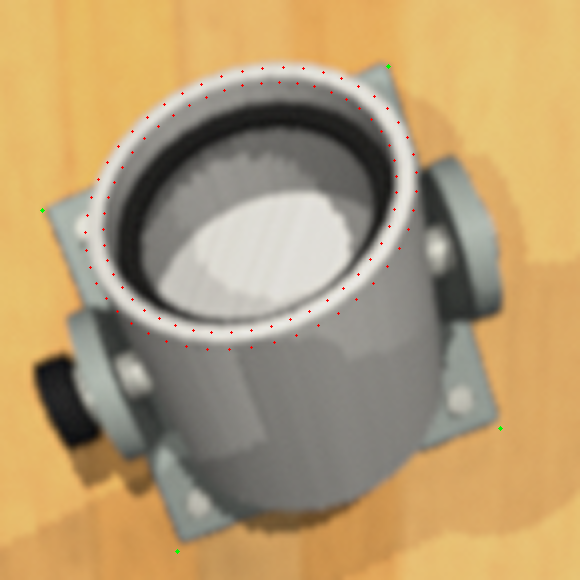

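```bash
python3 - <<'E'
from h import *
from scipy.optimize import least_squares
i=np.load("w2.npy",allow_pickle=True).item();cs={n:robot.camera_info(n) for n in("top","scene")}
T=lambda u,v:(210+(u+.5)/4-.5,150+(v+.5)/4-.5)
S=lambda u,v:(195+(u+.5)/3.75-.5,115+(v+.5)/3.75-.5)
W=lambda u,v:(255+(u+.5)/4-.5,20+(v+.5)/4-.5)
P=[.075,.075,.012];Q=[.075,-.075,.012];M=[-.075,-.075,.012];N=[-.075,.075,.012]
th=np.linspace(0,2*np.pi,200)
def rt(p):
    o,Rs,ax,m=stand(p);w=lambda l:o+Rs@l;e=Rs@[0,.053,0]
    pt=proj("top",[w(P),w(Q),w(M),m,m+e,m-e],cs["top"]);ps=proj("scene",[w(P),w(Q),w(M),m],cs["scene"])
    return np.r_[(pt-[T(255,173),T(258,345),T(82,358),T(88,251),T(97,181),T(82,321)]).ravel(),(ps-[S(289,225),S(148,303),S(40,210),S(121,71)]).ravel()]
def rw(p):
    o,Rs,ax,m=stand(p);w=lambda l:o+Rs@l
    e1=Rs@[0,1,0];e2=np.cross(ax,e1)
    q=proj("wrist",[w(N),w(M),w(Q),w(P)],i)
    c=proj("wrist",m+.053*(np.outer(np.cos(th),e1)+np.outer(np.sin(th),e2)),i)
    lo=W(90,62);hi=W(417,343)
    return np.r_[(q-[W(385,63),W(47,207),W(180,543),W(497,418)]).ravel(),c.min(0)-lo,c.max(0)-hi]
p0=np.load("stand.npy")
for name,f in(("top+scene",rt),("wrist",rw),("all",lambda p:np.r_[rt(p),rw(p)])):
    r=least_squares(f,p0);o,Rs,ax,m=stand(r.x);print(name,r.x.round(4),"rms",np.sqrt(np.mean(r.fun**2)).round(2),"mouth",m.round(4),"axis",ax.round(3))
    if name!="top+scene":print(rw(r.x).round(1))
    np.save("st_"+name[:3]+".npy",r.x)
E
```

```text
top+scene [ 0.541   0.1289 -1.4999  0.6588] rms 1.09 mouth [0.5384 0.1656 0.1424] axis [-0.043  0.611  0.791]
wrist [ 0.5421  0.1307 -1.4937  0.6578] rms 0.79 mouth [0.5393 0.1673 0.1425] axis [-0.047  0.61   0.791]
[ 0.9 -0.8 -1.1 -0.1 -0.1  0.9  1.3  1.  -1.  -0.5  0.2  0.1]
all [ 0.5418  0.1303 -1.4951  0.6588] rms 1.03 mouth [0.5391 0.167  0.1424] axis [-0.046  0.61   0.791]
[ 0.9 -0.5 -1.1  0.  -0.2  1.1  1.2  1.3 -1.1 -0.1  0.1  0.4]
```

```bash
cat > aim.py <<'E'
import sys
from h import *
s=robot.read_state();Rt=R.from_rotvec(s["ee_rot"]);o,Rs,ax,m=stand(np.load("st_all.npy"))
off=float(sys.argv[1]);g=m+ax*(.009+off);z=Rt.as_matrix()[:,2]
v=np.cross(z,-ax);n=np.linalg.norm(v);v=v/n*np.arctan2(n,z@-ax)
d=Rt.as_matrix().T@(g-s["ee_pos"])
print("target",g.round(4),"shift in tool",d.round(4),"turn deg in tool",np.degrees(Rt.as_matrix().T@v).round(2))
print("F in tool",(Rt.as_matrix().T@s["force"]).round(1),"joints",np.round(s["joint_pos"],2))
E
python3 aim.py .15
```

```text
target [0.5317 0.264  0.2682] shift in tool [ 0.2176 -0.0352  0.1318] turn deg in tool [-13.66 -35.15   0.  ]
F in tool [-0.1  0.4  1.5] joints [-0.69 -0.04  0.53  1.5   0.02  1.67 -0.45]
```

```bash
python3 -m crank '[[0.015,-0.003,0.005,0,0,0,-1],[0.024,-0.004,0.01,0,0,0,-1],[0.024,-0.004,0.01,0,0,0,-1],[0.024,-0.004,0.01,0,0,0,-1],[0.024,-0.004,0.01,0,0,0,-1],[0.024,-0.004,0.01,0,0,0,-1],[0.024,-0.004,0.01,0,0,0,-1],[0.024,-0.004,0.01,0,0,0,-1],[0.023,-0.003,0.01,0,0,0,-1],[0.012,-0.002,0.005,0,0,0,-1]]'
python3 -m crank '[[0,0,0,-1.37,-3.51,0,-1],[0,0,0,-1.37,-3.51,0,-1],[0,0,0,-1.37,-3.51,0,-1],[0,0,0,-1.37,-3.51,0,-1],[0,0,0,-1.37,-3.51,0,-1],[0,0,0,-1.37,-3.51,0,-1],[0,0,0,-1.37,-3.51,0,-1],[0,0,0,-1.37,-3.51,0,-1],[0,0,0,-1.37,-3.51,0,-1],[0,0,0,-1.37,-3.51,0,-1]]'
python3 aim.py .05
```

```text
time: 9.37
ee_pos: [0.5318, 0.2644, 0.3087]
ee_rot: [2.526, 1.868, -0.002]
force: [0.4, 0.5, -2.5]
grip_width: 0.137
grip_force: 45.0
time: 10.2
ee_pos: [0.5327, 0.262, 0.3113]
ee_rot: [2.048, 1.508, -0.463]
force: [-0.2, 0.3, -1.8]
grip_width: 0.135
grip_force: 45.0
target [0.5363 0.203  0.1891] shift in tool [ 0.026  -0.0112  0.1328] turn deg in tool [0.01 0.08 0.  ]
F in tool [ 1.2 -0.6  1.2] joints [-1.05  0.46  0.38  1.28  0.38  1.82 -0.96]
```

```bash
python3 -m crank '[[0.005,-0.002,0.01,0,0,0,-1],[0.006,-0.003,0.015,0,0,0,-1],[0.006,-0.003,0.018,0,0,0,-1],[0.006,-0.003,0.018,0,0,0,-1],[0.003,0,0.018,0,0,0,-1],[0,0,0.018,0,0,0,-1],[0,0,0.016,0,0,0,-1],[0,0,0.012,0,0,0,-1],[0,0,0.006,0,0,0,-1],[0,0,0,0,0,0,-1]]'
python3 aim.py .02
python3 - <<'E'
from h import *
ims=[]
t=robot.grab_frame("top")[160:260,190:310,::-1];s=robot.grab_frame("scene")[90:210,180:300,::-1]
cv2.imwrite("pics/pre.png",np.hstack([cv2.resize(t,(400,333),interpolation=2),cv2.resize(s,(400,400),interpolation=2)[:333]]))
E
```

```text
time: 11.03
ee_pos: [0.5352, 0.2035, 0.1887]
ee_rot: [2.05, 1.511, -0.465]
force: [0.0, 0.2, -1.2]
grip_width: 0.136
grip_force: 45.0
target [0.5377 0.1847 0.1654] shift in tool [-0.0003  0.0014  0.03  ] turn deg in tool [-0.19  0.01 -0.  ]
F in tool [ 0.9 -0.3  0.8] joints [-1.02  0.45  0.38  1.53  0.38  1.56 -1.02]
```

View pics/pre.png

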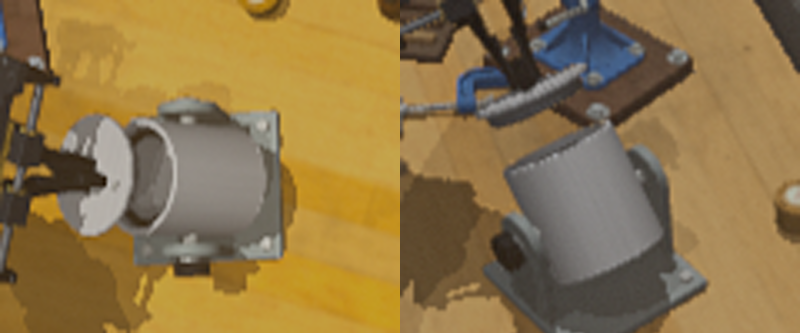

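The lid hangs coaxial with and parallel to the mouth: in the left half, lid (95,175) in front of rim (150,178); in the right half, lid (530,95) above rim (558,150). Next I lower it to the rim.

```bash
python3 -m crank '[[0,0.0014,0.006,0,0,0,-1],[0,0,0.006,0,0,0,-1],[0,0,0.006,0,0,0,-1],[0,0,0.006,0,0,0,-1],[0,0,0.005,0,0,0,-1],[0,0,0.004,0,0,0,-1],[0,0,0.003,0,0,0,-1],[0,0,0.002,0,0,0,-1],[0,0,0,0,0,0,-1],[0,0,0,0,0,0,-1]]'
python3 aim.py 0
```

```text
time: 11.97
ee_pos: [0.5383, 0.1823, 0.1594]
ee_rot: [2.048, 1.514, -0.463]
force: [-1.1, -0.5, -2.1]
grip_width: 0.129
grip_force: 45.0
target [0.5387 0.1724 0.1496] shift in tool [-0.0018  0.0003  0.0139] turn deg in tool [-0.06 -0.06 -0.  ]
F in tool [ 0.4 -1.4  1.9] joints [-1.    0.46  0.39  1.59  0.38  1.49 -1.02]
```

```bash
python3 -m crank '[[-0.0005,0,0.001,0,0,0,-1],[-0.0005,0,0.001,0,0,0,-1],[0,0,0.001,0,0,0,-1],[0,0,0.001,0,0,0,-1],[0,0,0.001,0,0,0,-1],[0,0,0.001,0,0,0,-1],[0,0,0.001,0,0,0,-1],[0,0,0.001,0,0,0,-1],[0,0,0,0,0,0,-1],[0,0,0,0,0,0,-1]]'
python3 aim.py 0
```

```text
time: 12.8
ee_pos: [0.538, 0.1793, 0.1529]
ee_rot: [2.049, 1.518, -0.459]
force: [-1.0, 5.5, -1.9]
grip_width: 0.134
grip_force: 45.0
target [0.5387 0.1724 0.1496] shift in tool [-0.0031  0.0014  0.0069] turn deg in tool [-0.07 -0.31  0.  ]
F in tool [ 5.  -2.6 -1.9] joints [-1.    0.46  0.39  1.61  0.38  1.48 -1.02]
```

The side force of +5 N in tool x comes from the plug's chamfer bearing on one side of the bore, so I yield towards +x (and slightly -y) before going deeper.

```bash
python3 -m crank '[[0.001,-0.0004,0,0,0,0,-1],[0.001,-0.0004,0,0,0,0,-1],[0.0005,-0.0002,0,0,0,0,-1],[0,0,0,0,0,0,-1],[0,0,0.0005,0,0,0,-1],[0,0,0.0005,0,0,0,-1],[0,0,0.0005,0,0,0,-1],[0,0,0.0005,0,0,0,-1],[0,0,0,0,0,0,-1],[0,0,0,0,0,0,-1]]'
python3 aim.py 0
```

```text
time: 13.63
ee_pos: [0.5382, 0.1784, 0.1512]
ee_rot: [2.048, 1.514, -0.462]
force: [-1.0, 5.0, 2.9]
grip_width: 0.135
grip_force: 45.0
target [0.5387 0.1724 0.1496] shift in tool [-0.0035  0.0013  0.0049] turn deg in tool [-0.05 -0.12  0.  ]
F in tool [ 1.9 -1.4 -5.4] joints [-1.    0.46  0.39  1.61  0.38  1.48 -1.02]
```

```bash
python3 -m crank '[[0.0005,-0.0003,0.0008,0,0,0,-1],[0,0,0.0008,0,0,0,-1],[0,0,0.0007,0,0,0,-1],[0,0,0.0007,0,0,0,-1],[0,0,0.0005,0,0,0,-1],[0,0,0.0005,0,0,0,-1],[0,0,0,0,0,0,-1],[0,0,0,0,0,0,-1],[0,0,0,0,0,0,-1],[0,0,0,0,0,0,-1]]'
python3 aim.py 0
```

```text
time: 14.47
ee_pos: [0.5385, 0.1761, 0.148]
ee_rot: [2.048, 1.513, -0.462]
force: [-1.5, 5.4, 4.5]
grip_width: 0.134
grip_force: 45.0
target [0.5387 0.1724 0.1496] shift in tool [-0.0036  0.0013  0.001 ] turn deg in tool [-0.03 -0.08 -0.  ]
F in tool [ 1.1 -1.6 -6.9] joints [-1.    0.46  0.39  1.61  0.39  1.47 -1.02]
```

Friction is steady at about 7-8 N, and 1 mm is left by the estimate. I press on in small steps.

```bash
python3 -m crank '[[0,0,0.0004,0,0,0,-1],[0,0,0.0004,0,0,0,-1],[0,0,0.0004,0,0,0,-1],[0,0,0.0004,0,0,0,-1],[0,0,0.0002,0,0,0,-1],[0,0,0.0002,0,0,0,-1],[0,0,0,0,0,0,-1],[0,0,0,0,0,0,-1],[0,0,0,0,0,0,-1],[0,0,0,0,0,0,-1]]'
python3 aim.py 0; python3 -c "
from h import *;s=robot.read_state();print(R.from_rotvec(s['ee_rot']).inv().apply(s['moment']).round(2))"
```

```text
time: 15.3
ee_pos: [0.5385, 0.176, 0.1477]
ee_rot: [2.048, 1.514, -0.46]
force: [-4.4, 8.6, 10.5]
grip_width: 0.133
grip_force: 45.0
target [0.5387 0.1724 0.1496] shift in tool [-0.0037  0.0013  0.0007] turn deg in tool [ 0.01 -0.14  0.  ]
F in tool [ -0.7  -3.7 -13.8] joints [-1.    0.46  0.39  1.61  0.39  1.47 -1.03]
[ 1.  -0.1 -0. ]
```

```bash
python3 -m crank '[[0,-0.0005,0.0005,0,0,0,-1],[0,0,0.0005,0,0,0,-1],[0,0,0.0005,0,0,0,-1],[0,0,0.0005,0,0,0,-1],[0,0,0.0005,0,0,0,-1],[0,0,0,0,0,0,-1],[0,0,0,0,0,0,-1],[0,0,0,0,0,0,-1],[0,0,0,0,0,0,-1],[0,0,0,0,0,0,-1]]'
python3 aim.py 0; python3 -c "
from h import *;s=robot.read_state();print(R.from_rotvec(s['ee_rot']).inv().apply(s['moment']).round(2))
cv2.imwrite('pics/w3.png',cv2.resize(robot.grab_frame('wrist')[100:300,160:480,::-1],None,fx=2.4,fy=2.4,interpolation=2))"
```

```text
time: 16.13
ee_pos: [0.5385, 0.176, 0.1475]
ee_rot: [2.047, 1.515, -0.457]
force: [-6.8, 12.1, 18.9]
grip_width: 0.134
grip_force: 45.0
target [0.5387 0.1724 0.1496] shift in tool [-0.0038  0.0014  0.0005] turn deg in tool [ 0.1  -0.23 -0.  ]
F in tool [ -3.5  -4.8 -22.7] joints [-1.    0.46  0.39  1.62  0.39  1.46 -1.03]
[ 1.16 -0.83  0.  ]
```

View pics/w3.png

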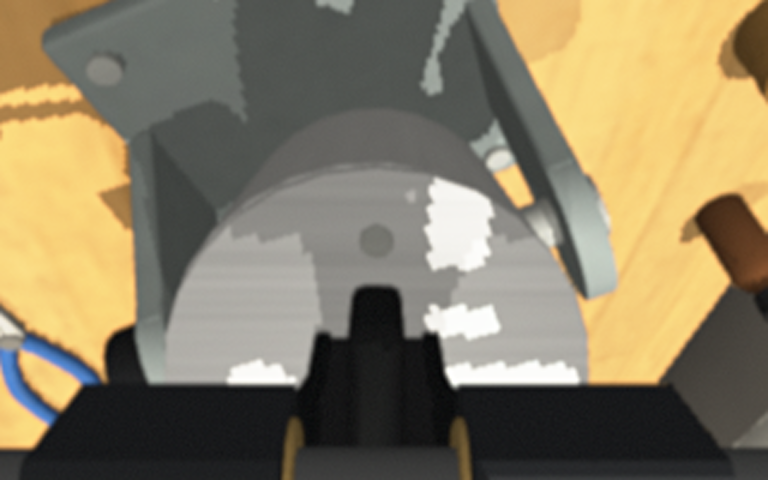

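The picture shows the flange lying concentric on the barrel, with an even crescent of barrel wall below it. Measured depth no longer changes while the axial force rose from 14 to 23 N, so it has bottomed. I'll unload, let go and back off. Then I'll press once more, centrally, with the shut fingertips on the grip, so the lid can settle flat without the gripper constraining its angle.

```bash
python3 -m crank '[[-0.0003,-0.0005,-0.001,0,0,0,-1],[-0.0003,-0.0005,-0.001,0,0,0,-1],[0,0,-0.001,0,0,0,-1],[0,0,-0.001,0,0,0,-1],[0,0,0,0,0,0,0],[0,0,0,0,0,0,0],[0,0,0,0,0,0,0],[0,0,0,0,0,0,0],[0,0,0,0,0,0,0],[0,0,0,0,0,0,0]]'
python3 aim.py 0
python3 -m crank '[[0,0,0,0,0,0,0],[0,0,-0.001,0,0,0,0],[0,0,-0.003,0,0,0,0],[0,0,-0.005,0,0,0,0],[0,0,-0.006,0,0,0,0],[0,0,-0.006,0,0,0,0],[0,0,-0.006,0,0,0,0],[0,0,-0.006,0,0,0,0],[0,0,-0.003,0,0,0,-1],[0,0,0,0,0,0,-1]]'
python3 -m crank '[[0,0,0,0,0,0,-1],[0,0,0,0,0,0,-1],[0,0,0,0,0,0,-1],[0,0,0,0,0,0,-1],[0,0,0,0,0,0,-1],[0,0,0,0,0,0,-1],[0,0,0,0,0,0,-1],[0,0,0,0,0,0,-1],[0,0,0,0,0,0,-1],[0,0,0,0,0,0,-1]]' 20
python3 aim.py 0
```

```text
time: 17.02
ee_pos: [0.5366, 0.1744, 0.1464]
ee_rot: [2.048, 1.512, -0.464]
force: [0.2, -0.9, -0.6]
grip_width: 0.465
grip_force: 0.0
target [0.5387 0.1724 0.1496] shift in tool [-0.0027  0.0031 -0.0012] turn deg in tool [-0.1  0.   0. ]
F in tool [-0.3  0.3  1. ] joints [-1.    0.46  0.39  1.62  0.39  1.47 -1.03]
time: 17.85
ee_pos: [0.5354, 0.198, 0.1757]
ee_rot: [2.048, 1.514, -0.461]
force: [-0.6, -0.3, 0.2]
grip_width: 0.422
grip_force: 0.0
time: 18.68
ee_pos: [0.5351, 0.197, 0.175]
ee_rot: [2.048, 1.513, -0.463]
force: [0.1, -0.1, 0.2]
grip_width: 0.005
grip_force: 0.0
target [0.5387 0.1724 0.1496] shift in tool [-0.0031  0.0031  0.0352] turn deg in tool [-0.07 -0.05 -0.  ]
F in tool [-0.2  0.1 -0.1] joints [-1.01  0.46  0.38  1.56  0.38  1.53 -1.02]
```

```bash
python3 -m crank '[[-0.0005,0.0018,0.003,0,0,0,-1],[0,0,0.003,0,0,0,-1],[0,0,0.002,0,0,0,-1],[0,0,0.002,0,0,0,-1],[0,0,0.001,0,0,0,-1],[0,0,0.001,0,0,0,-1],[0,0,0.001,0,0,0,-1],[0,0,0.001,0,0,0,-1],[0,0,0,0,0,0,-1],[0,0,0,0,0,0,-1]]'
python3 aim.py 0
```

```text
time: 19.52
ee_pos: [0.5371, 0.1899, 0.1677]
ee_rot: [2.048, 1.515, -0.46]
force: [-5.1, 6.2, 15.3]
grip_width: -0.0
grip_force: 8.1
target [0.5387 0.1724 0.1496] shift in tool [-0.0025  0.0012  0.025 ] turn deg in tool [ 0.01 -0.17  0.  ]
F in tool [ -5.5  -2.8 -16.1] joints [-1.01  0.45  0.38  1.58  0.38  1.51 -1.02]
```

```bash
python3 -m crank '[[0,0,0.0005,0,0,0,-1],[-0.0005,0,0.0005,0,0,0,-1],[-0.0005,0,0.0005,0,0,0,-1],[0,0,0.0005,0,0,0,-1],[0,0,0,0,0,0,-1],[0,0,0,0,0,0,-1],[0,0,0,0,0,0,-1],[0,0,0,0,0,0,-1],[0,0,0,0,0,0,-1],[0,0,0,0,0,0,-1]]'
python3 aim.py 0
python3 -m crank '[[0,0,-0.002,0,0,0,-1],[0,0,-0.004,0,0,0,-1],[0,0,-0.01,0,0,0,-1],[0,0,-0.02,0,0,0,-1],[0,0,-0.03,0,0,0,-1],[0,0,-0.04,0,0,0,-1],[0,0,-0.04,0,0,0,-1],[0,0,-0.03,0,0,0,-1],[0,0,-0.01,0,0,0,-1],[0,0,0,0,0,0,-1]]'
python3 - <<'E'
from h import *
i=robot.camera_info("wrist");im=robot.grab_frame("wrist")[:,:,::-1].copy();cv2.imwrite("pics/w4.png",im)
o,Rs,ax,m=stand(np.load("st_all.npy"));q=proj("wrist",[m],i)[0];print(q)
t=robot.grab_frame("scene")[100:200,190:290,::-1]
x,y=int(np.clip(q[0]-90,0,460)),int(np.clip(q[1]-90,0,220))
cv2.imwrite("pics/fin.png",np.hstack([cv2.resize(im[y:y+180,x:x+180],(400,400),interpolation=2),cv2.resize(t,(400,400),interpolation=2)]))
E
```

```text
time: 20.35
ee_pos: [0.5371, 0.1898, 0.1677]
ee_rot: [2.048, 1.517, -0.456]
force: [-6.1, 10.9, 19.9]
grip_width: 0.005
grip_force: 11.2
target [0.5387 0.1724 0.1496] shift in tool [-0.0026  0.0012  0.025 ] turn deg in tool [ 0.08 -0.35  0.  ]
F in tool [ -4.8  -3.7 -22.7] joints [-1.01  0.45  0.38  1.58  0.38  1.51 -1.02]
time: 21.18
ee_pos: [0.5289, 0.3018, 0.3126]
ee_rot: [2.048, 1.516, -0.457]
force: [0.1, -0.7, 0.2]
grip_width: 0.007
grip_force: 0.0
[315.49953904 176.29950992]
```

View pics/fin.png

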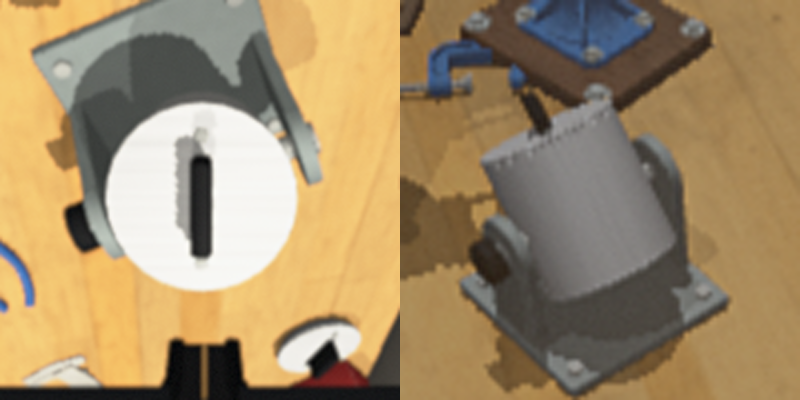

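The left half shows the lid round and square on the mouth at (200,195). The right half shows the flange flush with the rim, from (485,160) to (610,100), with no gap and the barrel tilted as before. Depth did not change between 16 and 23 N, and the robot is clear, so I hand in.

```bash
python3 -c "
from bench import robot;print(robot.job_done())"
```

```text
the job is handed in; nothing more can be done
None
```

The lid is pressed home on the tilted barrel: it bottomed under about 23 N, with the flange flush against the rim in the last pictures. I let go, backed the arm clear and handed the job in at about 21 s. The tin, bottle and bur block were never touched, and no verdict came back.

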